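# Wedge the rocking pastel chest

## Task

The low wooden pastel chest rocks because the foot at one corner, the one the loose wooden wedge points at, is too short and hangs clear of the table. Push the wedge thin end first under that foot until it just takes up the gap and the chest stands level without rocking, then press down firmly on the chest's top at that corner and finish while still pressing there, hand off the wedge and the chest level and still. Only push and press: do not lift the wedge or the chest, do not shove the chest along the table, and leave the other things where they are.

Things in the scene. Friction and masses are not known exactly. Their poses are not given: they have to be found in the camera images.
- chest: low wooden chest, 2.2 kg, loose; lid 198 (x) x 258 (y) mm, its top 80 mm and the case's underside 28 mm above the table; origin at the centre, on the table. Feet 24 mm across at x +-73, y +-103 mm; it stands level on three, the one at +x, -y is short. About 2 to 3 N down on that corner rocks it. A palette 16 mm tall is fixed on the lid by the opposite corner
- chest_corner (a point): point on top of the chest's lid, 80 mm above the table, straight above the short foot and 26 mm in from both lid edges: the place to press
- chest_foot (a point): point on the short foot's axis level with the other feet's soles, so at table height; this foot is 24 mm across and its sole hangs 6 to 11 mm above this point, differing from run to run
- wedge: loose plywood wedge, 140 mm long (x), 50 mm wide (y), 90 g; 3 mm thick at the thin end (+x), rising evenly to 20 mm at the thick end (-x). Origin at the centre of its flat underside. It lies on the table on the chest's -y side, its thin end towards the short foot (its +x within 12 degrees of the chest's +y)
- wedge_tip (a point): middle of the wedge's thin end, at table height
- wedge_heel (a point): middle of the wedge's thick end face (50 mm wide, 20 mm tall, upright), 10 mm above the table: the face to push on
- paste_jar: bystander, leave alone: white screw-top jar with a blue cap, 70 mm across, 62 mm tall; origin at the centre of its underside
- tape_roll: bystander, leave alone: roll of masking tape lying flat, 100 mm across, 24 mm tall; origin at the centre of its underside
- tin_cup: bystander, leave alone: open steel cup, 68 mm across, 68 mm tall; origin at the centre of its underside
- brush: bystander, leave alone: paint brush lying on the table, 190 mm long
- phone: bystander, leave alone: phone in a red case lying flat, 152 x 78 x 10 mm; origin at the centre of its underside
- jar_lid: bystander, leave alone: flat blue round lid, 92 mm across, 13 mm tall; origin at the centre of its underside
- eraser: bystander, leave alone: white eraser, 55 x 24 x 14 mm; origin at the centre of its underside
Things that resemble listed ones, but are neither listed nor needed, are in the scene too. Several things have the shape of the wedge; the one meant has the colours described above.

How it is judged:
On the way, in this order (a step that is already met when the one before it is completed fails the run):
1. the wedge's thin end has gone under the short foot (y of chest_foot in the frame of wedge between -0.025 and 0.025 m and x of chest_foot in the frame of wedge between -0.06 and 0.078 m), for 0.1 s.
2. the corner is pressed and the chest stays level on the wedge (contact force between the fingers and chest above 5 N and contact force between wedge and chest above 1.5 N and angle between chest's own z axis and vertical below 0.018 rad and horizontal distance between the grasp point and chest_corner below 0.06 m), for 0.3 s.
At the end, for the whole second after the job is handed in: Fingers press on the chest with over 5 N within 60 mm of the point above the short foot; the wedge lies under that foot (foot axis within 25 mm of its centre line) and carries over 1.5 N; the chest is level within 0.018 rad; both are still; fingers are off the wedge (all of step 1 and all of step 2 and contact force between the fingers and wedge below 0.5 N and linear speed of each of chest, wedge below 0.02 m/s); the arm keeps its last pose, push and grip.
It fails at once if the wedge is lifted off the table or tipped up (height (world z) of wedge above 0.012 m or angle between wedge's own z axis and vertical above 0.2 rad).
It fails at once if the chest is lifted or tipped far (height (world z) of chest above 0.015 m or angle between chest's own z axis and vertical above 0.14 rad).
It fails at once if the chest is shoved along the table by more than 30 mm (distance of chest from where it was at the start of the episode above 0.03 m).
It fails at once if a bystander is moved by more than 30 mm (distance of any of paste_jar, tape_roll, tin_cup, brush, phone, jar_lid, eraser from where it was at the start of the episode above 0.03 m).
It also fails if it takes over 54 s, if anything falls off the work surface, if the arm or the gripper's body presses on something with over 40 N, if the wrist force passes 120 N, or if a joint passes its speed limit or range.

## Robot

A 6-joint arm with a two-finger parallel gripper is mounted at the origin on the work surface. World frame = base frame: x ahead of the robot, y to its left, z up, the work surface at z = 0. Lengths are in m, angles in rad, forces in N, time in s.
With the tool pointing down it reaches from about 0.275 to 0.975 m from the base axis. Payload 8.4 kg.
Tool frame: the origin (TCP) lies at the very end of the fingers, on their centre line; the grasp point (between the pads) lies 19 mm behind it; z points along the fingers, y is the line along which they close (so a half turn about z gives the same grasp; the last joint's range is limited). The gripper opens to 92 mm and grips with 3 to 60 N. Pads are 20 mm wide; open, the fingers measure 128 mm over their backs; the gripper's body (75 mm by 189 mm) begins 69 mm behind the grasp point.
Start: joints at [-1.141, 0.353, 1.633, -0, 1.155, -0.002], TCP at [0.262, -0.568, 0.215] pointing down, gripper open.
Joint ranges: [-2.63, 2.63], [-0.92, 2.1], [0.06, 2.66], [-1.3, 4.44], [0, 2.69], [-3.02, 3.02]. Speed limits (rad/s): [2.22, 2.22, 2.79, 3.14, 3.14, 3.14].

## Interface

Orientations are given as a 3x3 rotation matrix whose columns are the frame's x, y, z axes.
In Python, from rig import ctrl gives the robot as it stands.
- The arm moves only by the tool step_arm, never from a script. Its argument "commands" is a list of rows, each an object with "slide": the shift along the tool's x, y, z in m, a list of three; "dr": the turn, a rotation vector about the tool's x, y, z in rad, a list of three; "jaw": the finger opening in m, from 0 to 0.0919. A call has 1 to 10 rows; each row shifts and turns the commanded pose from where the row before left it, along the tool's axes as they then stand; what a row does not reach is not made up. A row lasts 1/12 s, in which the tool goes at most 41.7 mm and 7.16 degrees, less where a joint would pass 70% of its speed; a pose out of reach is approached as far as the arm can. A call with a gripper value outside its range is refused whole. The fingers move at their own pace and stop on an object; "grip_force" is the grip in N (left out, the last holds). Time passes only in rows, so rows that do not move let the fingers close. It gives the time, the measured TCP pose, the force, the opening and the grip force at its end, in the units of the state.
- ctrl.observe(): the state, without advancing time (a new reading comes with each control period).
- ctrl.camera(name): name is "side" or "top"; returns the picture (420x560x3 uint8, red, green, blue); there is no depth.
- ctrl.calibration(name): a dict with "vfov" (degrees; the focal length in pixels is half the picture's height over the tangent of half this angle, whatever the lens; pixels are square), "cx", "cy" (the principal point, pixels), "k1" (the pictures are not rectified: a ray, as slopes to the right and down, at radius r is drawn at 1 + k1 r^2 times it, then the intrinsics apply), "R" (3x3) and "t" (3): a world point X has camera coordinates R X + t. Camera axes: x right, y down, z forward; pixel columns grow to the right and rows downward; lengths in m; the calibration is good to about 2 mm. A picture is of the moment at which its call begins. calibration takes no time and is no camera call.
- ctrl.job_done(): hands the job in; it is judged then, once.
Trained networks look in the newest picture that a camera, given by its name, has taken for a name from the list of things; names that differ only in an ending like _2 or _b are one class to them, and where a whole thing is asked for, a point or a joint stands for the part that bears it (a point fixed in the world has none). Each returns a list of dicts, best first, with "confidence" (0 to 1); they miss things now and then, are a little off and sometimes report something else, mostly with a low value. They report only what shows in the picture. A call takes as long as a camera call. They do not tell look-alikes from the thing itself.
- ctrl.look_for(camera, query): "xyz" ([x, y, z] in m, in world coordinates, good to about 4 mm: the middle of the surface that is visible of it).
The state is a dict: "time": time; "qpos": joint angles; "dq": joint speeds; "effort": joint torques, N m; "eef_pos": TCP position; "eef_rot": TCP orientation; "ft_force": force on the tool from outside, world axes, zero at the start; "wrist_torque": the same for the moment, N m; "width": opening from 0.0 (shut) to 1.0 (fully open); "grip_force": force on a finger pad.
Only numpy, scipy, OpenCV 4.12 (cv2) and the standard library are available. Lean on these libraries where they do the work, as an engineer would, in place of code of your own. Each camera call takes 0.05 s, during which the arm holds its last target. There are 200 camera calls.

## Working session

There is one attempt and no reset: what is moved stays moved. The work goes in short steps, Python scripts to look and compute and a tool call to move; the robot and the scene stay as the last step left them, time stands still between calls to the robot, and variables do not carry over. Pictures are saved under pics/ and viewed, at most 10 in all, crops included, and the job is handed in when it is done.

Besides the shell and the picture viewer there is one more tool, called after "Emit:" as a command line: name --argument value ..., lists and objects as JSON in quotes. step_arm: Moves the arm, as the interface text tells. Its arguments: {"type":"object","properties":{"commands":{"type":"array"},"grip_force":{"type":"number"}},"required":["commands"]}

```bash
mkdir -p pics
cat > h.py <<'E'
import numpy as np, cv2
from rig import ctrl
def K(n):
    c=ctrl.calibration(n); f=210/np.tan(np.radians(c['vfov'])/2); return c,f
def ray(n,u,v):
    c,f=K(n); d=np.array([(u-c['cx'])/f,(v-c['cy'])/f]); s=d.copy()
    for _ in range(30): s=d/(1+c['k1']*(s@s))
    R=np.array(c['R']); t=np.array(c['t']); return -R.T@t, R.T@np.array([*s,1])
def at(n,u,v,z):
    o,d=ray(n,u,v); return o+d*(z-o[2])/d[2]
def px(n,X):
    c,f=K(n); p=np.array(c['R'])@np.array(X)+np.array(c['t']); s=p[:2]/p[2]; s=s*(1+c['k1']*(s@s)); return s*f+[c['cx'],c['cy']]
E
python3 - <<'E'
from h import *
a=[]
for n in('top','side'):
    im=ctrl.camera(n); cv2.imwrite(f'pics/{n}0.png',im[:,:,::-1])
    for q in('chest','wedge','chest_corner','wedge_tip','wedge_heel','chest_foot'):
        for d in ctrl.look_for(n,q)[:4]: print(n,q,np.round(d['xyz'],3),round(d['confidence'],2),px(n,d['xyz']).round())
print(ctrl.observe()['time'])
E
```

```text
top chest [0.496 0.111 0.08 ] 0.62 [239. 217.]
top wedge [ 0.238 -0.25   0.011] 0.91 [376. 313.]
top wedge [ 0.599 -0.328  0.014] 0.82 [401. 179.]
top wedge [ 0.523 -0.115  0.01 ] 0.64 [324. 208.]
top wedge [0.238 0.319 0.012] 0.56 [166. 314.]
top chest_corner [0.497 0.11  0.085] 0.76 [239. 216.]
top wedge_tip [ 0.522 -0.12   0.012] 0.91 [326. 208.]
top wedge_tip [ 0.599 -0.324  0.011] 0.77 [399. 180.]
top wedge_tip [ 0.24  -0.251  0.013] 0.61 [377. 312.]
top wedge_heel [0.241 0.315 0.012] 0.91 [167. 313.]
top wedge_heel [ 0.523 -0.117  0.01 ] 0.77 [325. 208.]
top wedge_heel [ 0.599 -0.322  0.01 ] 0.75 [398. 180.]
top wedge_heel [ 0.234 -0.251  0.008] 0.59 [376. 314.]
top chest_foot [ 0.409 -0.301  0.012] 0.71 [393. 249.]
top chest_foot [0.495 0.108 0.073] 0.58 [240. 217.]
side chest [0.48  0.137 0.079] 0.69 [266. 230.]
side wedge [ 0.512 -0.129  0.008] 0.93 [307. 198.]
side wedge [0.235 0.328 0.013] 0.84 [291. 326.]
side chest_corner [0.473 0.137 0.082] 0.66 [268. 231.]
side chest_corner [ 0.509 -0.134  0.01 ] 0.33 [309. 198.]
side wedge_tip [0.228 0.324 0.012] 0.98 [294. 327.]
side wedge_tip [ 0.509 -0.133  0.008] 0.66 [308. 198.]
side wedge_tip [ 0.601 -0.322  0.01 ] 0.59 [318. 162.]
side wedge_heel [ 0.598 -0.317  0.011] 0.95 [318. 163.]
side wedge_heel [0.23  0.321 0.012] 0.91 [294. 326.]
side wedge_heel [ 0.514 -0.137  0.01 ] 0.84 [308. 196.]
side chest_foot [0.474 0.135 0.078] 0.79 [268. 231.]
0.7
```

View pics/top0.png

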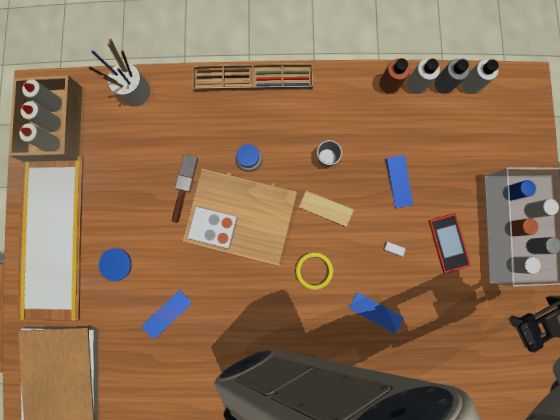

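View pics/side0.png

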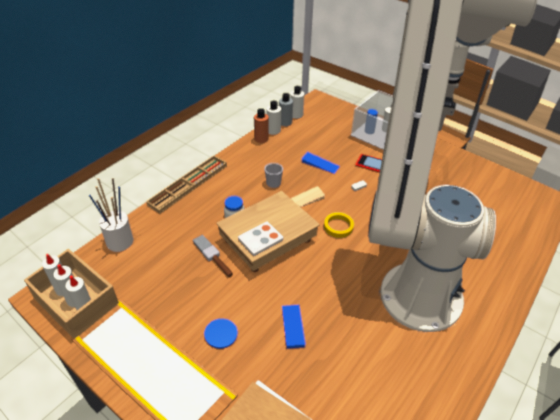

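Candidates for the wedge in the top picture: the plywood one at (327,208), and blue ones at (400,181), (377,312) and (166,314). I choose the plywood one. The chest is at (239,217), with its palette at the lower left, so the short foot is at the upper right near (290,193).

Run:
```python
from h import *
im=cv2.imread('pics/top0.png')
c=cv2.resize(im[160:280,175:365],None,fx=4.2,fy=4.2,interpolation=cv2.INTER_CUBIC); print(c.shape); cv2.imwrite('pics/c0.png',c)
```

```text
(504, 798, 3)
```

View pics/c0.png

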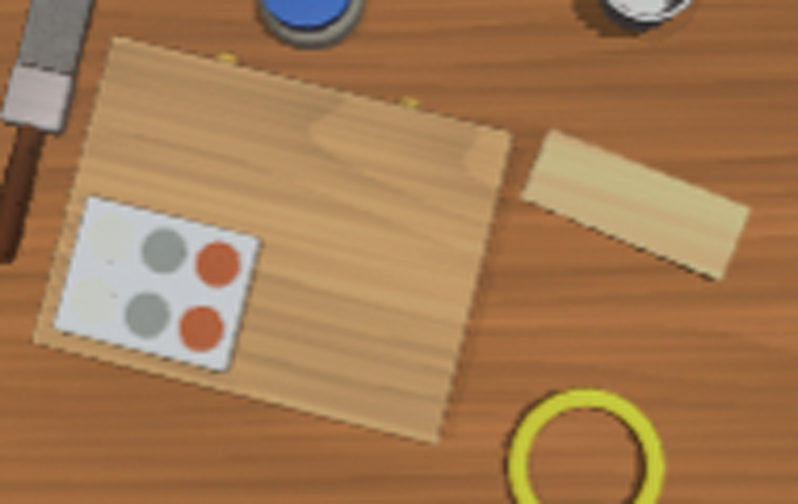

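The crop shows the plain plywood wedge: its thin end spans (553,130) to (523,198) and its heel spans (750,208) to (718,278). The lid corners are (113,38), (511,132), (437,441) and (35,343).

Run:
```python
from h import *
p=lambda u,v,z: at('top',175+(u+.5)/4.2-.5,160+(v+.5)/4.2-.5,z)
C=[p(*q,.08) for q in((113,38),(511,132),(437,441),(35,343))]
c=sum(C)/4; print('corners',np.round(C,3))
y=(C[0]+C[3]-C[1]-C[2]);y/=np.linalg.norm(y); x=np.array([y[1],-y[0],0])
print('chest',c.round(4),'yaw(y axis)',np.degrees(np.arctan2(y[1],y[0])), np.linalg.norm(C[0]-C[1]),np.linalg.norm(C[1]-C[2]))
foot=c+.073*x-.103*y; print('foot',foot.round(4))
T=[p(553,130,.003),p(523,198,.003)];H=[p(750,208,.02),p(718,278,.02)]
t=sum(T)/2;h=sum(H)/2; d=t-h; d[2]=0;L=np.linalg.norm(d);d/=L
print('tip',t.round(4),'heel',h.round(4),L,np.linalg.norm(T[0]-T[1]),np.linalg.norm(H[0]-H[1]),'dir deg',np.degrees(np.arctan2(d[1],d[0])))
n=np.array([-d[1],d[0],0]); r=foot-t
print('foot from tip along',r@d,'lateral',r@n)
o=ctrl.observe();print(o['time'],o['eef_pos'],o['eef_rot'],o['ft_force'],o['width'])
for q in('tin_cup','paste_jar','tape_roll','eraser'):
    print(q,[np.round(e['xyz'],3) for e in ctrl.look_for('top',q)[:1]])
```

```text
corners [[ 0.624  0.209  0.08 ]
 [ 0.561 -0.037  0.08 ]
 [ 0.372  0.01   0.08 ]
 [ 0.434  0.257  0.08 ]]
chest [0.4978 0.1097 0.08  ] yaw(y axis) 75.81176943508954 0.25444718593416393 0.1947905570298946
foot [ 0.5433 -0.0081  0.08  ]
tip [ 0.5505 -0.0576  0.003 ] heel [ 0.4955 -0.1825  0.02  ] 0.13647829045327525 0.049194580821450555 0.050100478825809404 dir deg 66.23560912144251
foot from tip along 0.04241699905345635 lateral 0.02647905121698481
0.7 [ 0.2615638  -0.56762843  0.21460503] [[ 9.08210045e-01  4.18514653e-01  8.23701557e-07]
 [ 4.18514653e-01 -9.08210045e-01 -6.36030676e-06]
 [-1.91378755e-06  6.12122566e-06 -1.00000000e+00]] [-0.20926185  0.60294482 -0.09629205] 0.9997038541575399
tin_cup [array([ 0.673, -0.134,  0.033])]
paste_jar [array([0.655, 0.095, 0.065])]
tape_roll [array([ 0.35 , -0.082,  0.026])]
eraser [array([ 0.409, -0.302,  0.013])]
```

Emit:
step_arm --commands '[{"slide":[0,0,0],"dr":[0,0,0.12],"jaw":0.02},{"slide":[0,0,0],"dr":[0,0,0.12],"jaw":0.02},{"slide":[0,0,0],"dr":[0,0,0.12],"jaw":0.02},{"slide":[0,0,0],"dr":[0,0,0.12],"jaw":0.02},{"slide":[0,0,0],"dr":[0,0,0.12],"jaw":0.02},{"slide":[0,0,0],"dr":[0,0,0.12],"jaw":0.02},{"slide":[0,0,0],"dr":[0,0,0.12],"jaw":0.02}]'

```text
time: 1.48
eef_pos: [0.2616, -0.5676, 0.2146]
eef_rot: [[0.915, -0.402, 0.0], [-0.402, -0.915, 0.0], [-0.0, -0.0, -1.0]]
ft_force: [0.4, -1.0, -0.3]
width: 0.514
grip_force: 0.0
```

Emit:
step_arm --commands '[{"slide":[0.008,-0.038,0],"dr":[0,0,0],"jaw":0.02},{"slide":[0.008,-0.038,0],"dr":[0,0,0],"jaw":0.02},{"slide":[0.008,-0.038,0],"dr":[0,0,0],"jaw":0.02},{"slide":[0.008,-0.038,0],"dr":[0,0,0],"jaw":0.02},{"slide":[0.008,-0.038,0],"dr":[0,0,0],"jaw":0.02},{"slide":[0.008,-0.038,0],"dr":[0,0,0],"jaw":0.02},{"slide":[0.008,-0.038,0],"dr":[0,0,0],"jaw":0.02},{"slide":[0.008,-0.038,0],"dr":[0,0,0],"jaw":0.02},{"slide":[0.008,-0.038,0],"dr":[0,0,0],"jaw":0.02},{"slide":[0.008,-0.038,0],"dr":[0,0,0],"jaw":0.02}]'

```text
time: 2.32
eef_pos: [0.4867, -0.2489, 0.2149]
eef_rot: [[0.918, -0.397, 0.0], [-0.397, -0.918, -0.0], [0.001, 0.0, -1.0]]
ft_force: [1.2, -0.2, -0.2]
width: 0.219
grip_force: 0.0
```

Emit:
step_arm --commands '[{"slide":[0.006,-0.023,0.031],"dr":[0,0,0],"jaw":0.02},{"slide":[0.006,-0.023,0.031],"dr":[0,0,0],"jaw":0.02},{"slide":[0.006,-0.023,0.031],"dr":[0,0,0],"jaw":0.02},{"slide":[0.006,-0.023,0.031],"dr":[0,0,0],"jaw":0.02},{"slide":[0.006,-0.023,0.031],"dr":[0,0,0],"jaw":0.02},{"slide":[0,0,0.02],"dr":[0,0,0],"jaw":0.02},{"slide":[0,0,0.02],"dr":[0,0,0],"jaw":0.02},{"slide":[0,0,0.014],"dr":[0,0,0],"jaw":0.02},{"slide":[0,0,0],"dr":[0,0,0],"jaw":0.02}]'

```text
time: 3.07
eef_pos: [0.5571, -0.1562, 0.0027]
eef_rot: [[0.918, -0.397, -0.005], [-0.397, -0.918, 0.001], [-0.005, 0.001, -1.0]]
ft_force: [-0.7, 0.4, 0.0]
width: 0.22
grip_force: 0.0
```

Run:
```python
from h import *
im=ctrl.camera('top')[:,:,::-1]
cv2.imwrite('pics/c1.png',cv2.resize(im[150:270,230:390],None,fx=5,fy=5,interpolation=cv2.INTER_CUBIC))
```

```text
(no output)
```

View pics/c1.png

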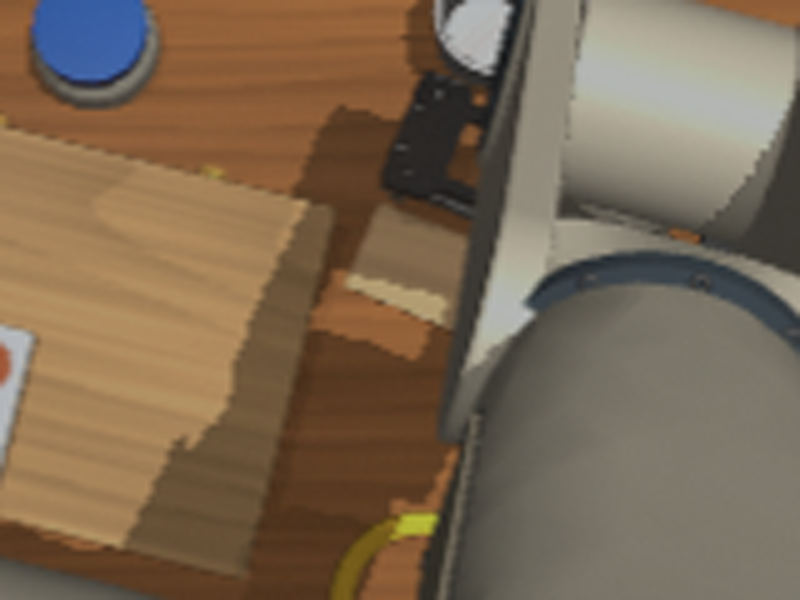

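The wedge's thin end is unmoved, at about (365,245) in the crop, with the fingers on its far side. I'll nudge it sideways.

Emit:
step_arm --commands '[{"slide":[-0.004,0,-0.003],"dr":[0,0,0],"jaw":0.02},{"slide":[-0.004,0,0],"dr":[0,0,0],"jaw":0.02},{"slide":[-0.004,0,0],"dr":[0,0,0],"jaw":0.02},{"slide":[-0.004,0,0],"dr":[0,0,0],"jaw":0.02},{"slide":[-0.004,0,0],"dr":[0,0,0],"jaw":0.02},{"slide":[-0.004,0,0],"dr":[0,0,0],"jaw":0.02},{"slide":[-0.004,0,0],"dr":[0,0,0],"jaw":0.02},{"slide":[-0.004,0,0],"dr":[0,0,0],"jaw":0.02},{"slide":[-0.004,0,0],"dr":[0,0,0],"jaw":0.02},{"slide":[0,0,0],"dr":[0,0,0],"jaw":0.02}]'

```text
time: 3.95
eef_pos: [0.5249, -0.1423, 0.0084]
eef_rot: [[0.918, -0.397, -0.001], [-0.397, -0.918, 0.0], [-0.001, 0.0, -1.0]]
ft_force: [0.4, -0.6, -0.2]
width: 0.218
grip_force: 0.0
```

Emit:
step_arm --commands '[{"slide":[0.02,0,0],"dr":[0,0,0],"jaw":0.02},{"slide":[0,0,-0.04],"dr":[0,0,0],"jaw":0.02},{"slide":[0,0,-0.04],"dr":[0,0,0],"jaw":0.02},{"slide":[0,0.04,0],"dr":[0,0,-0.12],"jaw":0.02},{"slide":[0,0.04,0],"dr":[0,0,-0.12],"jaw":0.02},{"slide":[0,0.04,0],"dr":[0,0,-0.12],"jaw":0.02},{"slide":[0,0.04,0],"dr":[0,0,-0.12],"jaw":0.02},{"slide":[0,0.0,0],"dr":[0,0,-0.12],"jaw":0.02},{"slide":[0,0.0,0],"dr":[0,0,-0.12],"jaw":0.02},{"slide":[0,0,0],"dr":[0,0,-0.12],"jaw":0.02}]'

```text
time: 4.78
eef_pos: [0.5079, -0.3017, 0.0881]
eef_rot: [[0.912, 0.411, -0.001], [0.411, -0.912, 0.001], [-0.001, -0.001, -1.0]]
ft_force: [-0.5, -0.1, 0.6]
width: 0.215
grip_force: 0.0
```

Emit:
step_arm --commands '[{"slide":[0,0,0],"dr":[0,0,-0.12],"jaw":0.02},{"slide":[0,0,0],"dr":[0,0,-0.12],"jaw":0.02},{"slide":[0,0,0],"dr":[0,0,-0.12],"jaw":0.02},{"slide":[0,0,0],"dr":[0,0,-0.12],"jaw":0.02},{"slide":[0,0,0],"dr":[0,0,-0.12],"jaw":0.02},{"slide":[0,0,0],"dr":[0,0,-0.12],"jaw":0.02},{"slide":[0,0,0],"dr":[0,0,0],"jaw":0.02}]'

```text
time: 5.37
eef_pos: [0.5082, -0.3007, 0.0881]
eef_rot: [[0.413, 0.911, -0.001], [0.911, -0.413, 0.001], [0.0, -0.001, -1.0]]
ft_force: [0.6, -0.3, 0.4]
width: 0.214
grip_force: 0.0
```

Run:
```python
from h import *
im=ctrl.camera('top')[:,:,::-1]
cv2.imwrite('pics/c2.png',cv2.resize(im[160:280,235:395],None,fx=5,fy=5,interpolation=cv2.INTER_CUBIC))
```

```text
(no output)
```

View pics/c2.png

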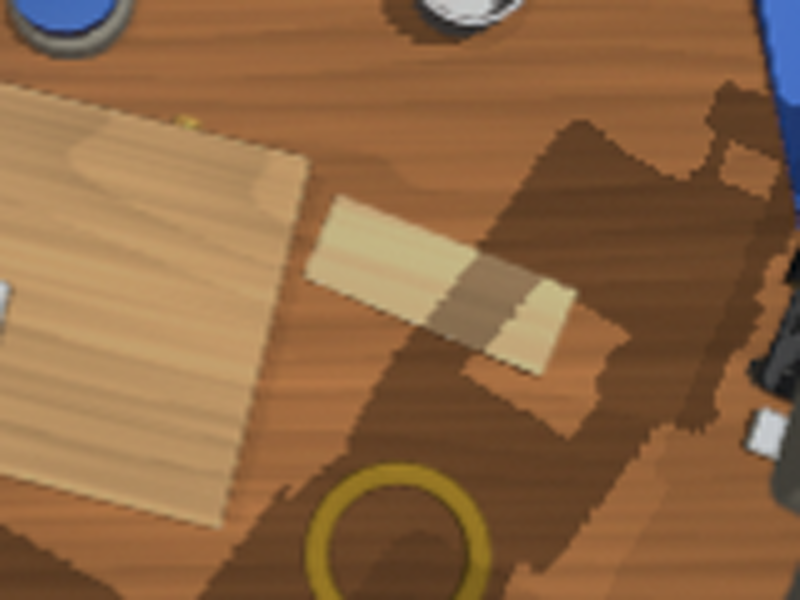

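Wedge corners are now at (338,195) and (304,275) for the tip, and (578,290) and (543,376) for the heel.

Run:
```python
from h import *
p=lambda u,v,z: at('top',235+(u+.5)/5-.5,160+(v+.5)/5-.5,z)
T=[p(338,195,.003),p(304,275,.003)];H=[p(578,290,.02),p(543,376,.02)]
t=sum(T)/2;h=sum(H)/2; d=t-h; d[2]=0;L=np.linalg.norm(d);d/=L
n=np.array([-d[1],d[0],0]); foot=np.array([.5433,-.0081,0]); r=foot-t
print(t.round(4),h.round(4),L,np.degrees(np.arctan2(d[1],d[0])),'along',r@d,'lat',r@n, 'lid corner',p(308,158,.08))
o=ctrl.observe(); R=np.array(o['eef_rot']); e=h-np.array(o['eef_pos'])
print('heel in tool',R.T@e,'tool x deg',np.degrees(np.arctan2(R[1,0],R[0,0])))
```

```text
[ 0.5286 -0.0464  0.003 ] [ 0.4719 -0.1746  0.02  ] 0.14016550462299565 66.13023308365013 along 0.040970552360717324 lat 0.002074368316046552 lid corner [ 0.56067803 -0.03725436  0.08      ]
heel in tool [ 0.0991866  -0.08599828  0.06830351] tool x deg 65.16879222594208
```

Emit:
step_arm --commands '[{"slide":[0.022,-0.0287,0],"dr":[0,0,-0.017],"jaw":0.02},{"slide":[0.022,-0.0287,0],"dr":[0,0,0],"jaw":0.02},{"slide":[0.022,-0.0287,0],"dr":[0,0,0],"jaw":0.02},{"slide":[0,0,0.03],"dr":[0,0,0],"jaw":0.02},{"slide":[0,0,0.03],"dr":[0,0,0],"jaw":0.02},{"slide":[0,0,0.018],"dr":[0,0,0],"jaw":0.02},{"slide":[0,0,0],"dr":[0,0,0],"jaw":0.02},{"slide":[0,0,0],"dr":[0,0,0],"jaw":0.02}]'

```text
time: 6.08
eef_pos: [0.4564, -0.2053, 0.0101]
eef_rot: [[0.405, 0.914, -0.002], [0.914, -0.405, 0.001], [0.0, -0.002, -1.0]]
ft_force: [-0.3, 0.3, 0.5]
width: 0.217
grip_force: 0.0
```

Emit:
step_arm --commands '[{"slide":[0.007,0,0],"dr":[0,0,0],"jaw":0.02},{"slide":[0.007,0,0],"dr":[0,0,0],"jaw":0.02},{"slide":[0.007,0,0],"dr":[0,0,0],"jaw":0.02},{"slide":[0.007,0,0],"dr":[0,0,0],"jaw":0.02},{"slide":[0.007,0,0],"dr":[0,0,0],"jaw":0.02},{"slide":[0.007,0,0],"dr":[0,0,0],"jaw":0.02},{"slide":[0.007,0,0],"dr":[0,0,0],"jaw":0.02},{"slide":[0,0,0],"dr":[0,0,0],"jaw":0.02}]'

```text
time: 6.75
eef_pos: [0.4774, -0.1596, 0.0107]
eef_rot: [[0.402, 0.916, 0.0], [0.916, -0.402, 0.0], [0.0, 0.0, -1.0]]
ft_force: [-0.3, -0.8, 0.1]
width: 0.215
grip_force: 0.0
```

Emit:
step_arm --commands '[{"slide":[0.003,0,0.003],"dr":[0,0,0],"jaw":0.02},{"slide":[0.003,0,0],"dr":[0,0,0],"jaw":0.02}]'

```text
time: 6.92
eef_pos: [0.4791, -0.1551, 0.0072]
eef_rot: [[0.403, 0.915, -0.0], [0.915, -0.403, 0.0], [-0.0, -0.0, -1.0]]
ft_force: [-0.5, -1.1, 0.3]
width: 0.217
grip_force: 0.3
```

Emit:
step_arm --commands '[{"slide":[0.003,0,0],"dr":[0,0,0],"jaw":0.02},{"slide":[0.003,0,0],"dr":[0,0,0],"jaw":0.02}]'

```text
time: 7.08
eef_pos: [0.4815, -0.1496, 0.0074]
eef_rot: [[0.403, 0.915, -0.001], [0.915, -0.403, 0.0], [-0.0, -0.001, -1.0]]
ft_force: [-0.8, -0.1, 0.1]
width: 0.219
grip_force: 0.2
```

Emit:
step_arm --commands '[{"slide":[0.003,0,0],"dr":[0,0,0],"jaw":0.02},{"slide":[0.003,0,0],"dr":[0,0,0],"jaw":0.02}]'

```text
time: 7.25
eef_pos: [0.4841, -0.1441, 0.0075]
eef_rot: [[0.403, 0.915, -0.0], [0.915, -0.403, 0.0], [0.0, -0.0, -1.0]]
ft_force: [0.1, 0.2, 0.1]
width: 0.218
grip_force: 0.2
```

Emit:
step_arm --commands '[{"slide":[0.003,0,0],"dr":[0,0,0],"jaw":0.02},{"slide":[0.003,0,0],"dr":[0,0,0],"jaw":0.02}]'

```text
time: 7.42
eef_pos: [0.4866, -0.1386, 0.0076]
eef_rot: [[0.403, 0.915, -0.0], [0.915, -0.403, 0.0], [0.0, -0.0, -1.0]]
ft_force: [-1.5, 0.4, -0.1]
width: 0.217
grip_force: 0.2
```

Emit:
step_arm --commands '[{"slide":[0.0025,0,0],"dr":[0,0,0],"jaw":0.02},{"slide":[0.0025,0,0],"dr":[0,0,0],"jaw":0.02}]'

```text
time: 7.58
eef_pos: [0.4886, -0.134, 0.0076]
eef_rot: [[0.403, 0.915, 0.0], [0.915, -0.403, -0.0], [-0.0, 0.0, -1.0]]
ft_force: [-0.9, 0.4, -0.6]
width: 0.219
grip_force: 0.2
```

Emit:
step_arm --commands '[{"slide":[0.0025,0,0],"dr":[0,0,0],"jaw":0.02},{"slide":[0.0025,0,0],"dr":[0,0,0],"jaw":0.02}]'

```text
time: 7.75
eef_pos: [0.4906, -0.1295, 0.0076]
eef_rot: [[0.403, 0.915, -0.0], [0.915, -0.403, 0.0], [0.0, -0.0, -1.0]]
ft_force: [0.0, -1.0, 0.2]
width: 0.218
grip_force: 0.2
```

Emit:
step_arm --commands '[{"slide":[0.0025,0,0],"dr":[0,0,0],"jaw":0.02},{"slide":[0.0025,0,0],"dr":[0,0,0],"jaw":0.02}]'

```text
time: 7.92
eef_pos: [0.4927, -0.1249, 0.0076]
eef_rot: [[0.403, 0.915, 0.0], [0.915, -0.403, 0.0], [0.0, 0.0, -1.0]]
ft_force: [0.3, -0.6, 0.1]
width: 0.217
grip_force: 0.3
```

Emit:
step_arm --commands '[{"slide":[0.0025,0,0],"dr":[0,0,0],"jaw":0.02},{"slide":[0.0025,0,0],"dr":[0,0,0],"jaw":0.02}]'

```text
time: 8.08
eef_pos: [0.4947, -0.1203, 0.0076]
eef_rot: [[0.403, 0.915, 0.0], [0.915, -0.403, -0.0], [0.0, 0.0, -1.0]]
ft_force: [-0.7, 0.2, 0.2]
width: 0.215
grip_force: 0.3
```

Emit:
step_arm --commands '[{"slide":[0.0025,0,0],"dr":[0,0,0],"jaw":0.02},{"slide":[0.0025,0,0],"dr":[0,0,0],"jaw":0.02}]'

```text
time: 8.25
eef_pos: [0.4961, -0.1165, 0.0076]
eef_rot: [[0.402, 0.916, -0.001], [0.916, -0.402, -0.001], [-0.001, -0.0, -1.0]]
ft_force: [-4.9, -12.0, 2.8]
width: 0.219
grip_force: 6.7
```

Run:
```python
from h import *
F=[]
for i in range(6):
    ctrl.camera('top'); F.append(np.array(ctrl.observe()['ft_force'])@[.403,.915,0])
print(np.round(F,2),np.mean(F), ctrl.observe()['time'])
```

```text
[-6.32 -6.93 -5.75 -5.93 -5.57 -5.79] -6.05086115342057 8.55
```

Resistance rose to about 6 N after roughly 43 mm of insertion (local thickness about 8 mm), so the gap is taken up. I'll back off and look.

Emit:
step_arm --commands '[{"slide":[-0.01,0,0],"dr":[0,0,0],"jaw":0.02},{"slide":[-0.02,0,0],"dr":[0,0,0],"jaw":0.02},{"slide":[-0.03,0,-0.02],"dr":[0,0,0],"jaw":0.0},{"slide":[-0.03,0,-0.02],"dr":[0,0,0],"jaw":0.0},{"slide":[-0.03,0,-0.02],"dr":[0,0,0],"jaw":0.0},{"slide":[-0.03,0,-0.02],"dr":[0,0,0],"jaw":0.0},{"slide":[-0.03,0,-0.02],"dr":[0,0,0],"jaw":0.0},{"slide":[0,0,-0.02],"dr":[0,0,0],"jaw":0.0},{"slide":[0,0,0],"dr":[0,0,0],"jaw":0.0}]'

```text
time: 9.3
eef_pos: [0.4251, -0.2836, 0.1311]
eef_rot: [[0.405, 0.914, 0.005], [0.914, -0.405, -0.003], [-0.001, 0.006, -1.0]]
ft_force: [0.3, -0.5, 0.2]
width: 0.007
grip_force: 0.0
```

Run:
```python
from h import *
im=ctrl.camera('top')[:,:,::-1]
cv2.imwrite('pics/c3.png',cv2.resize(im[160:280,175:365],None,fx=4.2,fy=4.2,interpolation=cv2.INTER_CUBIC))
```

```text
(no output)
```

View pics/c3.png

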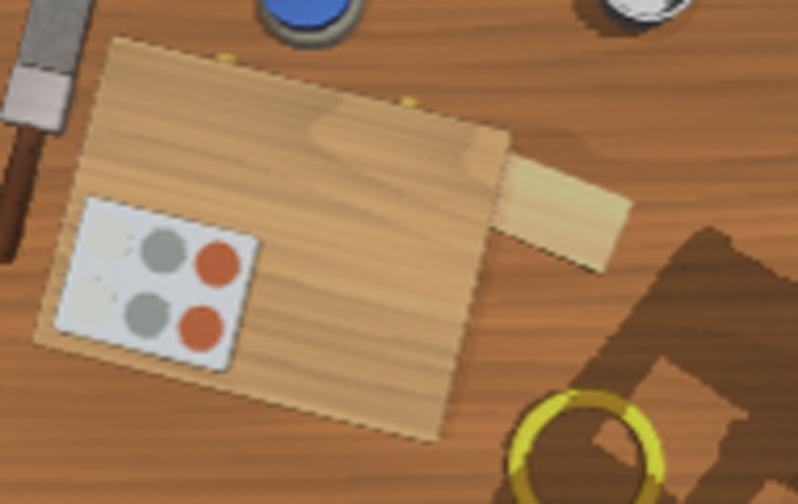

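The chest is where it was, with its corner still at (511,132). The wedge sits under it with its heel at (632,203) to (605,272). Now I'll press the corner.

Emit:
step_arm --commands '[{"slide":[0.037,-0.0006,0],"dr":[0,0,0],"jaw":0.0},{"slide":[0.037,-0.0006,0],"dr":[0,0,0],"jaw":0.0},{"slide":[0.037,-0.0006,0],"dr":[0,0,0],"jaw":0.0},{"slide":[0.037,-0.0006,0],"dr":[0,0,0],"jaw":0.0},{"slide":[0.037,-0.0006,0],"dr":[0,0,0],"jaw":0.0},{"slide":[0.037,-0.0006,0],"dr":[0,0,0],"jaw":0.0},{"slide":[0.037,-0.0006,0],"dr":[0,0,0],"jaw":0.0},{"slide":[0.037,-0.0006,0],"dr":[0,0,0],"jaw":0.0},{"slide":[0,0,0.02],"dr":[0,0,0],"jaw":0.0},{"slide":[0,0,0.02],"dr":[0,0,0],"jaw":0.0}]'

```text
time: 10.18
eef_pos: [0.5398, -0.005, 0.0867]
eef_rot: [[0.399, 0.917, 0.002], [0.917, -0.399, 0.0], [0.001, 0.001, -1.0]]
ft_force: [-0.3, -0.1, -0.2]
width: 0.007
grip_force: 0.0
```

Emit:
step_arm --commands '[{"slide":[0,0,0.003],"dr":[0,0,0],"jaw":0.0},{"slide":[0,0,0.002],"dr":[0,0,0],"jaw":0.0},{"slide":[0,0,0],"dr":[0,0,0],"jaw":0.0},{"slide":[0,0,0],"dr":[0,0,0],"jaw":0.0}]'

```text
time: 10.52
eef_pos: [0.5391, -0.0081, 0.083]
eef_rot: [[0.403, 0.915, 0.0], [0.915, -0.403, 0.0], [0.0, 0.0, -1.0]]
ft_force: [-0.4, -0.2, -0.3]
width: 0.005
grip_force: 0.0
```

Emit:
step_arm --commands '[{"slide":[0,0,0.0015],"dr":[0,0,0],"jaw":0.0},{"slide":[0,0,0.0015],"dr":[0,0,0],"jaw":0.0},{"slide":[0,0,0],"dr":[0,0,0],"jaw":0.0}]'

```text
time: 10.77
eef_pos: [0.5395, -0.0082, 0.0804]
eef_rot: [[0.403, 0.915, 0.002], [0.915, -0.403, -0.0], [0.001, 0.001, -1.0]]
ft_force: [0.7, -1.3, 2.7]
width: 0.001
grip_force: 1.2
```

Emit:
step_arm --commands '[{"slide":[0,0,0.001],"dr":[0,0,0],"jaw":0.0},{"slide":[0,0,0.001],"dr":[0,0,0],"jaw":0.0},{"slide":[0,0,0],"dr":[0,0,0],"jaw":0.0},{"slide":[0,0,0],"dr":[0,0,0],"jaw":0.0}]'

```text
time: 11.1
eef_pos: [0.5397, -0.0083, 0.0801]
eef_rot: [[0.403, 0.915, 0.002], [0.915, -0.403, -0.0], [0.001, 0.002, -1.0]]
ft_force: [-6.3, -0.7, 24.1]
width: 0.007
grip_force: 12.4
```

Emit:
step_arm --commands '[{"slide":[0,0,-0.0005],"dr":[0,0,0],"jaw":0.0},{"slide":[0,0,0],"dr":[0,0,0],"jaw":0.0},{"slide":[0,0,0],"dr":[0,0,0],"jaw":0.0},{"slide":[0,0,0],"dr":[0,0,0],"jaw":0.0},{"slide":[0,0,0],"dr":[0,0,0],"jaw":0.0},{"slide":[0,0,0],"dr":[0,0,0],"jaw":0.0},{"slide":[0,0,0],"dr":[0,0,0],"jaw":0.0},{"slide":[0,0,0],"dr":[0,0,0],"jaw":0.0}]'

```text
time: 11.77
eef_pos: [0.5396, -0.0082, 0.0801]
eef_rot: [[0.403, 0.915, 0.002], [0.915, -0.403, -0.0], [0.0, 0.002, -1.0]]
ft_force: [-4.7, -0.5, 19.4]
width: 0.005
grip_force: 9.7
```

Run:
```python
from h import *
for i in range(3):
    im=ctrl.camera('side'); o=ctrl.observe(); print(np.round(o['ft_force'],1),np.round(o['eef_pos'],4),o['time'])
cv2.imwrite('pics/s1.png',cv2.resize(im[150:290,190:370,::-1],None,fx=4,fy=4,interpolation=cv2.INTER_CUBIC))
```

```text
[-5.4 -2.5 19.2] [ 0.5396 -0.0082  0.0801] 11.8167
[-6.1 -2.1 19.6] [ 0.5396 -0.0082  0.0801] 11.8667
[-5.2 -1.6 19.8] [ 0.5396 -0.0082  0.0801] 11.9167
```

View pics/s1.png

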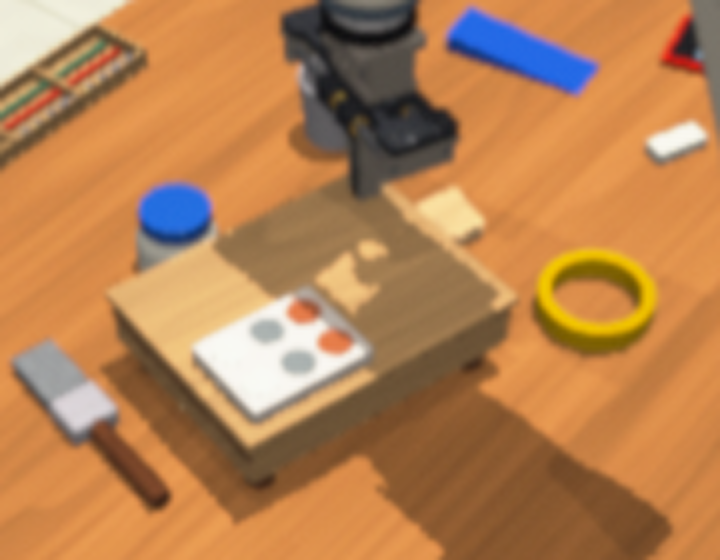

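The fingers press on the lid above the short foot, near (370,190). The chest is level, the wedge is tucked in near (450,210), and the force is steady at about 19 N. I'm handing in.

```bash
python3 -c "
from rig import ctrl
print(ctrl.job_done())"
```

```text
the job is handed in; nothing more can be done
None
```

I pushed the wedge under the short foot until it took up the gap and handed in while pressing that corner at a steady 19 N or so, with the fingers off the wedge and the chest looking level and still; the hand-in gave no verdict.

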